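# Snap the lid onto the screw tub standing on the spring scale

## Task

The open tub of screws on the spring scale is to be weighed with its lid on: draw the lid straight out from its slot under the little steel shelf, lay it on the tub (either way round) and press its two ends down in turn until both have snapped home and the lid is flush and level on the rim. Press gently enough that the scale's platform never goes down to its stop, let go, and leave the other things on the bench where they are.

Things in the scene. Friction and masses are not known exactly. Their poses are not given: they have to be found in the camera images.
- lid: White plastic lid, 120 g: plate 130 (x) by 94 (y) by 5 mm. Origin: centre of the plate's UNDERSIDE; z up. Below it a plug 102 by 73 by 12 mm, with a rounded bead along each short end, out to x = +-54.5 mm and 14 mm below the origin. On top a grip bar 44 (x) by 14 (y) by 20 mm high, centred at x = -35 mm. Starts flat on the keeper's floor, its +x half under the roof, the bar outside in front.
- lid_bar (a point): Centre of the top face of the lid's grip bar: (-35, 0, 25) mm in the lid's frame. Fingers close on the bar along the lid's y. Also the place to press the bar end down.
- lid_plain (a point): Point on the plate's top near the end without the bar: (45, 0, 5) mm in the lid's frame; the place to press that end. Laid on loosely, the lid rests on the tub's two ridges, its origin about 8 mm above the rim. An end snaps past its ridge, and stays, when pushed down there with about 11 to 16 N; pressing the middle takes about twice that.
- tub_rim (a point): Centre of the mouth of the open grey tub, level with its rim, 137 mm above the bench; x along its long side, z up. Tub 122 by 86 mm outside, 113 by 77 inside, 60 high, held fast on the scale's platform; sinks with it. In each end wall, 7 mm below the rim, a sprung ridge sticks 3.5 mm inwards. When the lid is seated, its origin is at this point, x axes parallel, either way round.
- platform (a joint): Travel of the scale's platform, with the tub, straight down, in m: under 0.0005 with the tub alone, 0.001 to 0.002 with the lid lying on it, then 1 mm more for each newton of push; hard stop at 0.024 (about 22 N of push). It springs back when let go.
- scale: Grey spring scale, 170 by 150 mm, standing fast on the bench; origin under its centre. Its platform, 160 by 130 mm, is 77 mm above the bench. Same axes as the tub.
- keeper: Low steel lid keeper, fast on the bench; origin on the bench. Floor plate 4 mm thick, x = -65 to +75 mm, 114 mm wide. Over x = +5 to +75 a roof (underside 29, top 32 mm up, small stock on it up to 48) on side walls 104 mm apart; open only towards -x. The lid lies in it, axes about parallel, and comes out along -x; it is clear of the roof once its origin is beyond x = -60 mm.
- tin: Bystander: small can, 54 mm across, 75 mm high, standing between scale and keeper. Origin under its centre.
- jar: Bystander: glass jar, 60 mm across, 85 mm high. Origin under its centre.
- mug: Bystander: white mug, 76 mm across, 90 mm high. Origin under its centre.
- tape: Bystander: grey ring of a tape roll lying flat, 90 mm across, 24 mm high. Origin under its centre.
- driver: Bystander: screwdriver lying on the bench.
Things that resemble listed ones, but are neither listed nor needed, are in the scene too. What is shaped like the scale but green is not meant.

How it is judged (in metres and radians):
On the way:
1. the lid has been drawn out clear of the keeper's roof (x of lid in the frame of keeper below -0.06 m).
At the end, for the whole second after the job is handed in: The lid is on the tub, centred within 5 mm and lined up within 0.06 rad (either way round), both its ends down within 2.5 mm of flush with the rim, level within 0.03 rad, at rest, and the platform has sprung back (within 4 mm of its start) (horizontal distance between lid and tub_rim below 0.005 m and angle between the x axis of lid and the x axis of tub_rim, either way round below 0.06 rad and z of lid_bar in the frame of tub_rim between 0.0225 and 0.0275 m and z of lid_plain in the frame of tub_rim between 0.0025 and 0.0075 m and angle between lid's own z axis and vertical below 0.03 rad and value of joint platform below 0.004 m and linear speed of lid below 0.01 m/s); the robot touches nothing.
It fails at once if the scale's platform was pushed down to its stop (23.5 mm) (value of joint platform above 0.0235 m).
It fails at once if a bystander was moved by more than 40 mm (distance of any of tin, jar, mug, tape, driver from where it was at the start of the episode above 0.04 m).
It also fails if it takes over 64 s, if anything falls off the work surface, if the arm or the gripper's body presses on something with over 40 N, if the wrist force passes 120 N, or if a joint passes its speed limit or range.

## Robot

A 7-joint arm with a two-finger parallel gripper is mounted at the origin on the work surface. World frame = base frame: x ahead of the robot, y to its left, z up, the work surface at z = 0. Lengths are in mm, angles in rad, forces in N, time in s.
With the tool pointing down it reaches from about 425 to 925 mm from the base axis. Payload 6.8 kg.
Tool frame: the origin (TCP) lies between the finger pads; the fingertips stand nose_length ahead of it and the grasp point (between the pads) lies 11 mm behind it (nose_length is the distance from the TCP to the fingertips, in mm); z points along the fingers, y is the line along which they close (so a half turn about z gives the same grasp; the last joint's range is limited). The gripper opens to 85 mm and grips with 20 to 120 N. Pads are 22 mm wide; open, the fingers measure 114 mm over their backs; the gripper's body (76 mm by 85 mm) begins 54 mm behind the grasp point. The pads swing forward as they close: fully open they stand 13 mm farther back than shut.
Start: joints at [1.227, 0.477, 0.022, 1.555, -0.011, 1.109, -0.083], TCP at [157.702, -656.336, 239.308] pointing down, gripper open.
Joint ranges: [-2.96, 2.96], [-0.34, 2.1], [-1.41, 1.46], [0.24, 2.44], [-1.37, 4.51], [0.17, 1.92], [-2.96, 2.96]. Speed limits (rad/s): [2.39, 2.39, 3.14, 3.14, 3.14, 3.14, 3.14].

## Interface

Orientations are given as a 3x3 rotation matrix whose columns are the frame's x, y, z axes.
In Python, from station import read_state, capture, get_calibration, hand_in, look_for, cut_out, nose_length gives the robot as it stands.
- The arm moves only by the shell command python3 -m jog 'ROWS' [FORCE]. ROWS is text: rows parted by semicolons, each of 7 numbers parted by spaces: the turn, a rotation vector about the tool's x, y, z in rad, then the shift along the tool's x, y, z in mm, then the finger opening in mm, from 0 to 85.4. In form: rx ry rz tx ty tz gripper; .... A call has 1 to 20 rows; each row is the pose to reach, as a shift and turn from the pose commanded when the call began, along the tool's axes at that moment; what a row does not reach only later rows make up. A row lasts 1/8 s, in which the tool goes at most 62.5 mm and 10.7 degrees, less where a joint would pass 70% of its speed; a pose out of reach is approached as far as the arm can. A call with a gripper value outside its range is refused whole. The fingers move at their own pace and stop on an object; FORCE is the grip in N (left out, the last holds). Time passes only in rows, so rows that repeat a pose let the fingers close. It gives the time, the measured TCP pose, the force, the opening and the grip force at its end, in the units of the state.
- read_state(): the state, without advancing time (a new reading comes with each control period).
- capture(name): name is "side" or "top" or "wrist"; returns (picture, depth): 384x512x3 uint8, blue, green, red; 384x512 float32, mm along the optical axis (not along the pixel's ray), 0 where there is no reading.
- get_calibration(name): a dict with "mtx" (3x3 intrinsics, pixels), "R" (3x3) and "t" (3): a world point X has camera coordinates R X + t. Camera axes: x right, y down, z forward; pixel columns grow to the right and rows downward; lengths in mm; the calibration is good to about 2 mm. A picture is of the moment at which its call begins: read the wrist's pose just before it. get_calibration takes no time and is no camera call; for the wrist camera it gives the pose at the moment of the call.
- hand_in(): hands the job in; it is judged then, once.
Trained networks look in the newest picture that a camera, given by its name, has taken for a name from the list of things; names that differ only in an ending like _2 or _b are one class to them, and where a whole thing is asked for, a point or a joint stands for the part that bears it (a point fixed in the world has none). Each returns a list of dicts, best first, with "confidence" (0 to 1); they miss things now and then, are a little off and sometimes report something else, mostly with a low value. They report only what shows in the picture. A call takes as long as a camera call. They do not tell look-alikes from the thing itself.
- look_for(target, camera): "position" ([column, row] as shares, 0 to 1, of the picture: columns of its width, rows of its height, amid what is visible of it).
- cut_out(target, camera): "pixels" (384x512 bool, what is visible of it) and "position" ([column, row] as shares, 0 to 1, of the picture: columns of its width, rows of its height, amid what is visible of it).
The state is a dict: "t": time; "joint_positions": joint angles; "joint_vel": joint speeds; "joint_torque": joint torques, N m; "eef_pos": TCP position; "ee_rot": TCP orientation; "contact_force": force on the tool from outside, world axes, zero at the start; "moment": the same for the moment, N m; "width": opening from 0.0 (shut) to 1.0 (fully open); "finger_force": force on a finger pad.
Only numpy, scipy, OpenCV 4.12 (cv2) and the standard library are available. Lean on these libraries where they do the work, as an engineer would, in place of code of your own. Each camera call takes 0.05 s, during which the arm holds its last target. There are 200 camera calls.

## Working session

There is one attempt and no reset: what is moved stays moved. The work goes in short steps, Python scripts to look and compute and a shell command to move; the robot and the scene stay as the last step left them, time stands still between calls to the robot, and variables do not carry over. Pictures are saved under pics/ and viewed, at most 10 in all, crops included, and the job is handed in when it is done.

```bash
mkdir -p pics; cat > h.py <<'E'
import numpy as np, cv2
from station import *
def cloud(cam):
    c=get_calibration(cam); p,d=capture(cam)
    v,u=np.mgrid[0:384,0:512]; K=np.array(c["mtx"])
    P=np.stack([(u-K[0,2])/K[0,0]*d,(v-K[1,2])/K[1,1]*d,d],-1)
    W=(P-np.array(c["t"]).ravel())@np.array(c["R"])
    W[d==0]=np.nan
    return p,W
E
python3 - <<'E'
from h import *
print(nose_length() if callable(nose_length) else nose_length)
s=read_state();print(s["eef_pos"],s["ee_rot"],s["contact_force"])
ims=[]
for cam in ["top","side"]:
    p,W=cloud(cam);np.save(cam,W);cv2.imwrite("pics/%s.png"%cam,p)
    for n in ["lid","tub_rim","scale","keeper","tin","jar","mug","tape","driver"]:
        for o in cut_out(n,cam)[:3]:
            m=o["pixels"];q=W[m];print(cam,n,round(o["confidence"],2),np.round(np.array(o["position"])*[512,384]),m.sum(),np.round(np.nanmedian(q,0)),np.round(np.nanpercentile(q,2,axis=0)),np.round(np.nanpercentile(q,98,axis=0)))
E
```

```text
8.0
[ 157.55549701 -655.75232891  238.2967427 ] [[ 9.72311915e-01  2.33686134e-01 -5.75415477e-04]
 [ 2.33686797e-01 -9.72310316e-01  1.76908637e-03]
 [-1.46071451e-04 -1.85457075e-03 -9.99998270e-01]] [-0.01486009 -0.43580774  0.29358895]
top lid 0.95 [183. 197.] 515 [553. 257.  23.] [521. 212.   2.] [589. 306.  45.]
top tub_rim 0.8 [240. 205.] 1576 [504.  43.  82.] [429. -18.  71.] [583. 104. 140.]
top tub_rim 0.62 [315. 181.] 1479 [ 582. -248.   83.] [ 512. -312.   71.] [ 651. -185.  138.]
top scale 0.68 [240. 207.] 1931 [498.  45.  80.] [422. -25.  36.] [583. 115. 139.]
top scale 0.62 [317. 181.] 1949 [ 577. -243.   80.] [ 500. -319.   29.] [ 665. -175.  138.]
top keeper 0.86 [182. 181.] 755 [612. 257.  32.] [521. 201.  -5.] [658. 320.  52.]
top tin 0.78 [247. 156.] 222 [685.   7.  72.] [668. -18.   5.] [715.  34.  80.]
top tin 0.27 [319. 179.] 1598 [ 585. -249.   82.] [ 508. -316.   69.] [ 668. -185.  138.]
top jar 0.56 [121. 187.] 313 [601. 467.  78.] [579. 445.   1.] [633. 504.  90.]
top mug 0.82 [381. 174.] 551 [ 593. -486.   41.] [ 548. -519.   -2.] [ 648. -446.   93.]
top m
[... 766 characters left out ...]
] [ 666. -168.  135.]
side scale 0.71 [257. 220.] 2223 [493.  86.  80.] [418.  -5.  13.] [578. 120. 137.]
side keeper 0.56 [202. 263.] 779 [608. 286.  31.] [530. 209.  -0.] [649. 318.  50.]
side tin 0.51 [218. 197.] 237 [681.  21.  62.] [664.  -8.   9.] [708.  35.  76.]
side jar 0.86 [177. 318.] 512 [595. 482.  80.] [575. 450.   0.] [628. 504.  88.]
side mug 0.68 [283. 125.] 382 [ 581. -461.   54.] [ 545. -521.    6.] [ 625. -443.   88.]
side tape 0.76 [324. 145.] 213 [ 381. -479.   17.] [ 341. -530.   -2.] [ 422. -447.   26.]
side driver 0.82 [244. 351.] 327 [384. 481.  22.] [340. 453.  12.] [502. 543.  27.]
side driver 0.72 [222. 269.] 511 [549. 266.  22.] [518. 217.  17.] [583. 305.  43.]
```

View pics/top.png

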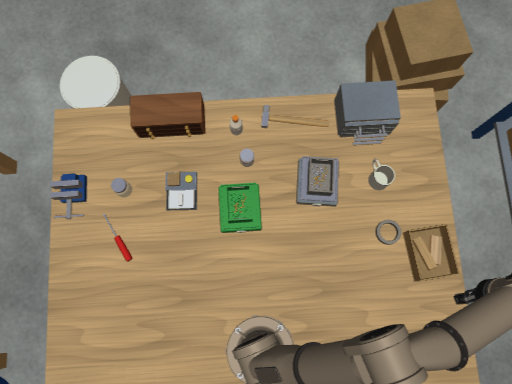

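View pics/side.png

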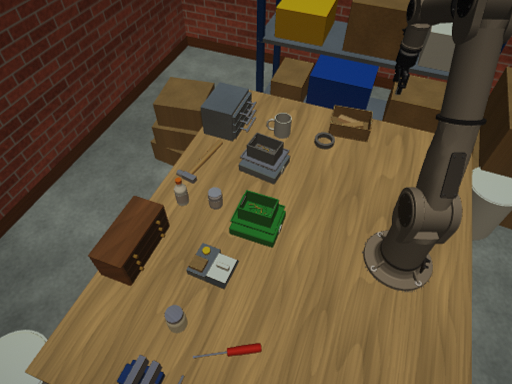

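The top view shows the grey scale and tub at (318,180), the green decoy at (240,207) and the keeper at (182,190), with the lid at (182,198) and its bar toward the robot. I'm moving over the tub first for a close look.

```bash
python3 -m jog '0 0 0.236 60 -40 -100 85;0 0 0.236 120 -80 -141 85;0 0 0.236 466 -305 -141 85;0 0 0.236 466 -305 -141 85;0 0 0.236 466 -305 -141 85;0 0 0.236 466 -305 -141 85;0 0 0.236 466 -305 -141 85;0 0 0.236 466 -305 -141 85;0 0 0.236 466 -305 -141 85;0 0 0.236 466 -305 -141 85;0 0 0.236 466 -305 -141 85;0 0 0.236 466 -305 -141 85'
python3 - <<'E'
from h import *
s=read_state();print(s["eef_pos"],s["ee_rot"])
c=get_calibration("wrist");R=np.array(c["R"]);print(-R.T@np.array(c["t"]).ravel(),R)
p,W=cloud("wrist");np.save("w1",W);cv2.imwrite("pics/w1.png",p)
E
```

```text
t: 2.5
eef_pos: [539.0, -251.8, 380.1]
ee_rot: [[1.0, -0.001, -0.001], [-0.001, -1.0, -0.001], [-0.001, 0.001, -1.0]]
contact_force: [-0.6, -0.9, -0.4]
width: 0.993
finger_force: 0.0
[ 538.97374076 -251.76352224  380.14823483] [[ 9.99999151e-01 -1.12829051e-03 -6.51817210e-04]
 [-1.12867193e-03 -9.99999192e-01 -5.85099987e-04]
 [-6.51156521e-04  5.85835178e-04 -9.99999616e-01]]
[ 611.84664055 -249.98059791  514.93925843] [[-0.0011885  -0.99999747  0.00190829]
 [-0.96025145  0.00167393  0.27913144]
 [-0.27913393 -0.00150069 -0.96025101]]
```

View pics/w1.png

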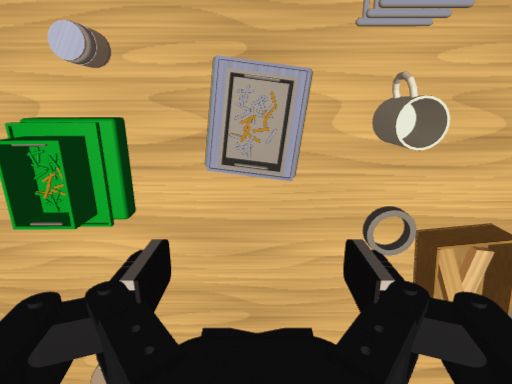

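The wrist view shows the grey tub at about (258,120), clear of the jaws, and rotated slightly. I'll fit its rim and platform.

```bash
cat >> h.py <<'E'
def rect(Q):
    (c,sz,a)=cv2.minAreaRect(Q[:,:2].astype(np.float32))
    b=cv2.boxPoints((c,sz,a)); e=[b[1]-b[0],b[2]-b[1]]; e=max(e,key=np.linalg.norm)
    return np.round(c,1),np.round(sorted(sz),1),round(float(np.arctan(e[1]/e[0])),4)
def trim(Q,k=0.5):
    from scipy.spatial import cKDTree
    n=cKDTree(Q).query(Q,k=6)[0][:,-1]; return Q[n<np.percentile(n,98)]
E
python3 - <<'E'
from h import *
W=np.load("w1.npy").reshape(-1,3)
box=(abs(W[:,0]-582)<120)&(abs(W[:,1]+248)<110)
for lo,hi in [(130,143),(133,141),(70,84),(73,81)]:
    Q=W[box&(W[:,2]>lo)&(W[:,2]<hi)];Q=trim(Q);print(lo,hi,len(Q),np.median(Q[:,2]),rect(Q),Q.mean(0))
E
```

```text
130 143 1516 136.2915510681325 (array([ 589.1, -249.3]), array([ 86.2, 122.2]), -0.1304) [ 592.8927789  -249.47879808  135.70486327]
133 141 1274 136.49521850652798 (array([ 589.1, -249.3]), array([ 86.2, 122.2]), -0.1304) [ 593.41264122 -249.53116083  136.41431427]
70 84 6803 80.66086062628835 (array([ 589.1, -249.3]), array([130.2, 160.3]), -0.1289) [ 596.97602179 -250.27531449   79.7741072 ]
73 81 3929 77.48135263061496 (array([ 589.5, -249.1]), array([123.5, 153.8]), -0.1342) [ 599.50570787 -249.5831634    78.08614628]
```

```bash
python3 -m jog '0 0 0 0 -60 0 85;0 0 0 -49 -509 20 85;0 0 0 -49 -509 20 85;0 0 0 -49 -509 20 85;0 0 0 -49 -509 20 85;0 0 0 -49 -509 20 85;0 0 0 -49 -509 20 85;0 0 0 -49 -509 20 85;0 0 0 -49 -509 20 85;0 0 0 -49 -509 20 85;0 0 0 -49 -509 20 85;0 0 0 -49 -509 20 85'
python3 - <<'E'
from h import *
p,W=cloud("wrist");np.save("w2",W);cv2.imwrite("pics/w2.png",p)
W0=W;W=W.reshape(-1,3)
for n in ["lid","keeper"]:
    for o in cut_out(n,"wrist")[:2]:
        Q=W0[o["pixels"]];print(n,o["confidence"],np.array(o["position"])*[512,384],np.nanmedian(Q,0))
        h,e=np.histogram(Q[:,2],np.arange(-2,60,2));print(dict(zip(e[:-1].astype(int),h)))
        if n=="lid":
            for lo,hi in [(20,27),(38,50)]:
                q=Q[(Q[:,2]>lo)&(Q[:,2]<hi)]
                if len(q)>20:q=trim(q);print(lo,hi,len(q),np.median(q[:,2]),rect(q),q.mean(0))
E
```

```text
t: 4.05
eef_pos: [491.5, 255.9, 360.4]
ee_rot: [[1.0, -0.004, 0.0], [-0.004, -1.0, -0.001], [0.0, 0.001, -1.0]]
contact_force: [-0.3, 0.4, -0.3]
width: 0.993
finger_force: 0.0
lid 0.7 [256.2048 111.0912] [557.22096779 260.68368619  23.20937776]
{np.int64(-2): np.int64(0), np.int64(0): np.int64(0), np.int64(2): np.int64(1), np.int64(4): np.int64(3), np.int64(6): np.int64(1), np.int64(8): np.int64(0), np.int64(10): np.int64(0), np.int64(12): np.int64(0), np.int64(14): np.int64(0), np.int64(16): np.int64(0), np.int64(18): np.int64(2), np.int64(20): np.int64(282), np.int64(22): np.int64(1764), np.int64(24): np.int64(392), np.int64(26): np.int64(1), np.int64(28): np.int64(1), np.int64(30): np.int64(7), np.int64(32): np.int64(2), np.int64(34): np.int64(1), np.int64(36): np.int64(0), np.int64(38): np.int64(7), np.int64(40): np.int64(58), np.int64(42): np.int64(185), np.int64(44): np.int64(28), np.int64(46): np.int64(0), np.int64(48): np.int64(0), np.int64(50): np.int64(0), np.int64(52): np.int64(0), np.int64(54): np.int64(0), np.int64(56): np.int64(0)}
20 27 2390 23.080394566957203 (array([556.2, 260.4]), array([67.7, 93.7]), 1.5264) [557.58719599 260.39832688  23.08742335]
38 50 272 42.836066601956006 (array([552.1, 260.1]), array([13.4, 41.8]), -0.0101) [552.77850774 260.55009048  42.77032445]
```

View pics/w2.png

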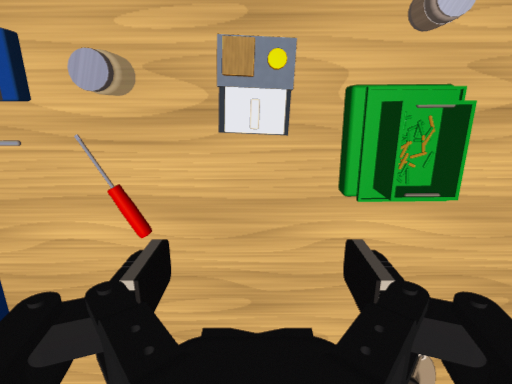

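```bash
python3 - <<'E'
from h import *
W=np.load("w2.npy").reshape(-1,3)
b=(abs(W[:,1]-260)<75)&(W[:,0]>500)&(W[:,0]<690)
for lo,hi in [(29.5,35),(29.5,55),(20,26),(40,46),(2,7)]:
    q=W[b&(W[:,2]>lo)&(W[:,2]<hi)]
    if hi==46:q=q[q[:,0]<580]
    q=trim(q);print(lo,hi,len(q),rect(q),q.min(0)[:2],q.max(0)[:2])
q=W[b&(W[:,2]>20)&(W[:,2]<26)]
# front, left, right edge line fits of lid plate
def line(key,val,sgn):
    B=np.round(key/3);xs=[];ys=[]
    for k in np.unique(B):
        m=B==k
        if m.sum()>5: xs.append(key[m].mean());ys.append(sgn*np.max(sgn*val[m]))
    xs=np.array(xs)[2:-2];ys=np.array(ys)[2:-2];return np.polyfit(xs,ys,1)
print("front slope dx/dy",line(q[:,1],q[:,0],-1),"left",line(q[:,0],q[:,1],1),"right",line(q[:,0],q[:,1],-1))
q=W[b&(W[:,2]>29.5)&(W[:,2]<55)]
print("roof left",line(q[:,0],q[:,1],1)[0],"right",line(q[:,0],q[:,1],-1)[0],"front",line(q[:,1],q[:,0],-1))
E
python3 -m jog '0 0 0.045 0 0 0 36;0 0 0.045 0 0 0 36;0 0 0.045 0 0 0 36;0 0 0.045 0 0 0 36'; python3 -c "
from station import *;print(nose_length())"
```

```text
29.5 35 2403 (array([624.5, 258.4]), array([ 69.8, 114.1]), 1.5244) [587.16120705 200.12918649] [661.24665064 316.86316804]
29.5 55 4262 (array([595.5, 259.9]), array([113.9, 128.7]), -0.0512) [531.18941491 200.12918649] [661.3066513  316.86316804]
20 26 2415 (array([556.2, 260.5]), array([67.7, 93.9]), 1.5261) [521.81743897 213.11848483] [590.79737257 308.33005098]
40 46 265 (array([552.1, 260.1]), array([13.3, 41.8]), -0.0101) [531.18941491 253.30570495] [572.94257248 266.92224479]
2 7 600 (array([598.2, 262. ]), array([148. , 185.6]), -0.0318) [503.74725491 185.40525161] [689.83957706 333.4071581 ]
front slope dx/dy [3.70895272e-02 5.13320330e+02] left [-7.59742875e-02  3.48878830e+02] right [-4.01905056e-02  2.36534519e+02]
roof left 0.5638965140830056 right -0.6190523301941107 front [3.99608837e-02 5.70776641e+02]
t: 4.7
eef_pos: [490.7, 258.1, 360.3]
ee_rot: [[0.999, -0.045, 0.0], [-0.045, -0.999, -0.0], [0.0, 0.0, -1.0]]
contact_force: [0.0, -0.2, 0.4]
width: 0.418
finger_force: 0.0Traceback (most recent call last):
  File "<string>", line 2, in <module>
    from station import *;print(nose_length())
                                ~~~~~~~~~~~^^
TypeError: 'float' object is not callable
```

```bash
python3 -m jog '0 0 0 61 -5 60 36;0 0 0 61 -5 280 36;0 0 0 61 -5 280 36;0 0 0 61 -5 280 36;0 0 0 61 -5 280 36;0 0 0 61 -5 280 36;0 0 0 61 -5 280 36;0 0 0 61 -5 280 36'
```

```text
t: 5.7
eef_pos: [553.3, 261.4, 83.1]
ee_rot: [[0.999, -0.045, 0.004], [-0.045, -0.999, 0.002], [0.004, -0.002, -1.0]]
contact_force: [0.2, 0.2, -0.3]
width: 0.426
finger_force: 0.0
```

```bash
python3 -m jog '0 0 0 -1 0 30 36;0 0 0 -1 0 46 36;0 0 0 -1 0 46 36;0 0 0 -1 0 46 36'; python3 - <<'E'
from h import *
p,W=cloud("wrist");cv2.imwrite("pics/w3.png",p)
print(read_state()["eef_pos"])
E
```

```text
t: 6.2
eef_pos: [551.5, 260.8, 35.4]
ee_rot: [[0.999, -0.045, 0.001], [-0.045, -0.999, 0.001], [0.001, -0.001, -1.0]]
contact_force: [-0.1, 0.4, 0.1]
width: 0.425
finger_force: 0.0
[551.57767554 260.8609094   35.43951799]
```

View pics/w3.png

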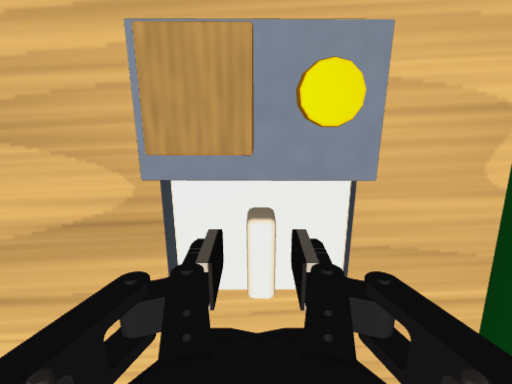

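The bar, at column 261, sits between the fingers at columns 218 and 296, so I'm closing the grip.

```bash
python3 -m jog '0 0 0 0 0 2 36;0 0 0 0 0 2 5;0 0 0 0 0 2 5;0 0 0 0 0 2 5;0 0 0 0 0 2 5;0 0 0 0 0 2 5' 60
```

```text
t: 7.0
eef_pos: [551.0, 260.5, 32.7]
ee_rot: [[0.999, -0.045, 0.0], [-0.045, -0.999, 0.0], [0.0, -0.0, -1.0]]
contact_force: [-1.1, -1.1, 5.8]
width: 0.145
finger_force: 60.6
```

```bash
python3 -m jog '0 0 0 0 0 -2 5;0 0 0 -6 0 -3 5;0 0 0 -18 0 -3 5;0 0 0 -32 0 -3 5;0 0 0 -46 0 -3 5;0 0 0 -60 0 -3 5;0 0 0 -74 0 -3 5;0 0 0 -88 0 -3 5;0 0 0 -102 0 -3 5;0 0 0 -115 0 -3 5;0 0 0 -115 0 -3 5'
```

```text
t: 8.38
eef_pos: [434.8, 265.7, 35.3]
ee_rot: [[0.999, -0.044, -0.001], [-0.044, -0.999, -0.0], [-0.0, 0.0, -1.0]]
contact_force: [1.3, -0.3, -1.3]
width: 0.142
finger_force: 59.9
```

```bash
python3 -m jog '0 0 0 0 0 -50 5;0 0 0 0 0 -110 5;0 0 0 0 0 -170 5;0 0 0 0 10 -225 5;0 0 0 10 50 -225 5;0 0 0.04 70 250 -225 5;0 0 0.04 70 250 -225 5;0 0 0.04 70 250 -225 5;0 0 0.04 70 250 -225 5;0 0 0.085 142 505 -225 5;0 0 0.085 142 505 -225 5;0 0 0.085 142 505 -225 5;0 0 0.085 142 505 -225 5;0 0 0.085 142 505 -225 5;0 0 0.085 142 505 -225 5;0 0 0.085 142 505 -225 5'
python3 - <<'E'
from h import *
s=read_state();p,W=cloud("wrist");cv2.imwrite("pics/w4.png",p)
T=np.array(s["ee_rot"]);e=np.array(s["eef_pos"]);print(e)
L=(W-e)@T   # tool frame
np.save("w4",L)
for o in cut_out("lid","wrist")[:2]:
    Q=L[o["pixels"]];print(o["confidence"],o["pixels"].sum(),np.nanpercentile(Q,[2,50,98],axis=0))
E
```

```text
t: 10.38
eef_pos: [555.2, -243.1, 260.3]
ee_rot: [[0.992, -0.127, -0.0], [-0.127, -0.992, 0.001], [-0.0, -0.001, -1.0]]
contact_force: [0.4, -0.1, -2.0]
width: 0.149
finger_force: 59.8
[ 555.16040876 -243.10222681  260.27996402]
0.74 42250 [[-12.55718286 -46.49809574 -10.42501454]
 [ 53.80825285  -1.76863671   9.44789815]
 [ 98.79470072  42.85789579  10.98227947]]
```

View pics/w4.png

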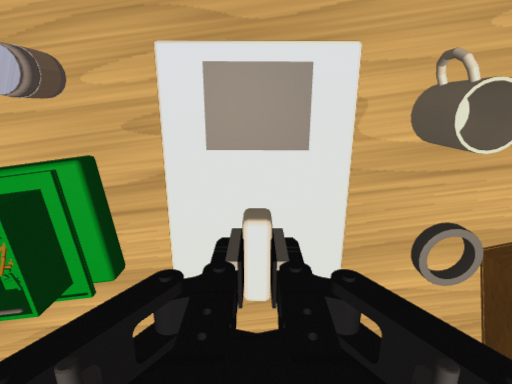

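The lid is held squarely, centred near column 258, and it hides the tub. I'll fit the lid's pose in the tool frame.

```bash
python3 - <<'E'
from h import *
L=np.load("w4.npy").reshape(-1,3)
q=L[(L[:,2]>5)&(L[:,2]<16)&(L[:,0]>-20)&(L[:,0]<120)&(abs(L[:,1])<70)]
A=np.c_[q[:,:2],np.ones(len(q))];c=np.linalg.lstsq(A,q[:,2],rcond=None)[0];print("plane",c,len(q))
print("n rect",rect(trim(q)),q.max(0),q.min(0))
def line(key,val,sgn,lo,hi):
    xs=[];ys=[]
    for k in np.arange(lo,hi,2):
        m=abs(key-k)<1
        if m.sum()>5: xs.append(k);ys.append(sgn*np.percentile(sgn*val[m],99.5))
    return np.polyfit(xs,ys,1)
f=line(q[:,1],q[:,0],1,-40,40);l=line(q[:,0],q[:,1],1,30,90);r=line(q[:,0],q[:,1],-1,30,90)
print("far",f,"ymax",l,"ymin",r, "centre at x=35:",(np.polyval(l,35)+np.polyval(r,35))/2,"width",np.polyval(l,35)-np.polyval(r,35))
b=L[(L[:,2]<-5)&(L[:,2]>-14)&(abs(L[:,1])<11)&(L[:,0]>-30)&(L[:,0]<45)]
print("bar",rect(b),np.median(b[:,2]),b.max(0),b.min(0))
E
```

```text
plane [-2.28455791e-03 -1.08098811e-03  9.61064437e+00] 39430
n rect (array([40.5, -1.8]), array([ 93.8, 120.4]), 0.0039) [100.821766    45.7830718   13.08455606] [-19.51523398 -49.23228464   5.02538551]
far [-7.80543472e-03  1.00012994e+02] ymax [4.95982998e-03 4.38770474e+01] ymin [ 6.08710985e-03 -4.81425131e+01] centre at x=35: -1.9394114043457904 width 91.98010572691311
bar (array([1.3, 0.7]), array([21.7, 44.1]), -0.0629) -10.148896627713277 [23.14569585 10.89790106 -5.00689089] [-21.11461096 -10.87913234 -13.97600022]
```

```bash
python3 -m jog '0 0 0 -1 3.6 30 5;0 0 0 -1 3.6 60 5;0 0 0 -1 3.6 85 5;0 0 0 -1 3.6 85 5;0 0 0 -1 3.6 85 5;0 0 0 -1 3.6 85 5'
python3 - <<'E'
from h import *
s=read_state();print(s["eef_pos"],s["contact_force"])
p,W=cloud("side");cv2.imwrite("pics/s5.png",cv2.resize(p[90:200,200:340],None,fx=5,fy=5,interpolation=cv2.INTER_CUBIC))
E
```

```text
t: 11.22
eef_pos: [554.5, -248.8, 176.9]
ee_rot: [[0.992, -0.13, 0.002], [-0.13, -0.992, -0.001], [0.003, 0.001, -1.0]]
contact_force: [-0.2, -0.4, -0.8]
width: 0.149
finger_force: 59.8
[ 554.4563549  -248.78566119  176.87104147] [-0.21646338 -0.37785043 -0.8072278 ]
```

View pics/s5.png

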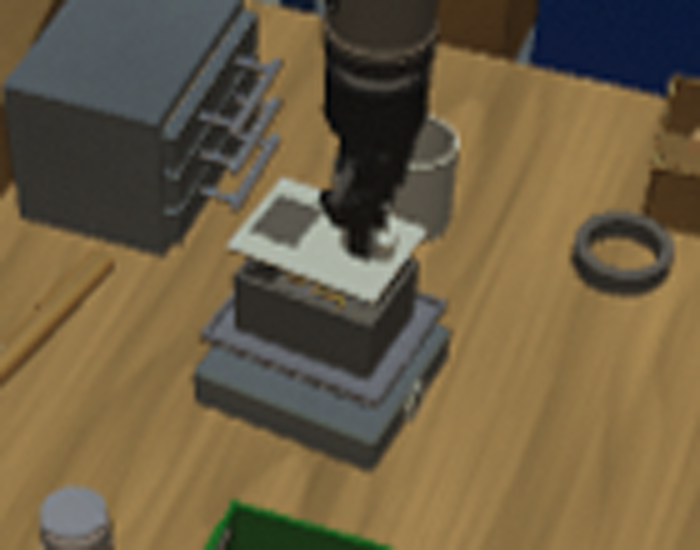

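The lid is over the tub. The platform should show around it in the wrist camera, so I'll compare the two directly.

```bash
python3 -m jog '0 0 0 0 -2 0 5;0 0 0 0 -2 0 5;0 0 0 0 -2 0 5'
python3 - <<'E'
from h import *
s=read_state();p,W=cloud("wrist");cv2.imwrite("pics/w6.png",p);print(s["eef_pos"])
L=((W-np.array(s["eef_pos"]))@np.array(s["ee_rot"]))
L[200:]=np.nan; L=L.reshape(-1,3)
h,e=np.histogram(L[:,2],np.arange(0,200,4));print(dict(zip(e[:-1].astype(int).tolist(),h.tolist())))
def line(key,val,sgn,lo,hi):
    xs=[];ys=[]
    for k in np.arange(lo,hi,2):
        m=abs(key-k)<1
        if m.sum()>5: xs.append(k);ys.append(sgn*np.percentile(sgn*val[m],99.5))
    return np.round(np.polyfit(xs,ys,1),3) if len(xs)>3 else None
for nm,lo,hi in [("lid",6,13),("plat",92,103)]:
    q=L[(L[:,2]>lo)&(L[:,2]<hi)&(abs(L[:,1])<75)&(L[:,0]>0)&(L[:,0]<130)]
    print(nm,len(q),"far",line(q[:,1],q[:,0],1,-38,40),"ymax",line(q[:,0],q[:,1],1,45,90),"ymin",line(q[:,0],q[:,1],-1,45,90))
E
```

```text
t: 11.65
eef_pos: [553.8, -246.8, 175.4]
ee_rot: [[0.992, -0.13, 0.0], [-0.13, -0.992, -0.0], [0.0, 0.0, -1.0]]
contact_force: [1.1, 0.9, -1.5]
width: 0.152
finger_force: 59.8
[ 553.77612414 -246.78844535  175.38234985]
{0: 0, 4: 695, 8: 30220, 12: 32, 16: 0, 20: 0, 24: 0, 28: 0, 32: 0, 36: 0, 40: 0, 44: 0, 48: 0, 52: 0, 56: 0, 60: 0, 64: 0, 68: 0, 72: 0, 76: 0, 80: 0, 84: 0, 88: 0, 92: 9, 96: 126, 100: 208, 104: 223, 108: 257, 112: 253, 116: 267, 120: 283, 124: 307, 128: 852, 132: 468, 136: 415, 140: 409, 144: 426, 148: 545, 152: 417, 156: 321, 160: 302, 164: 277, 168: 283, 172: 54802, 176: 9586, 180: 0, 184: 0, 188: 0, 192: 0}
lid 30947 far [-1.10000e-02  1.00134e+02] ymax [5.0000e-03 4.3876e+01] ymin [ 4.000e-03 -4.798e+01]
plat 0 far None ymax None ymin None
```

View pics/w6.png

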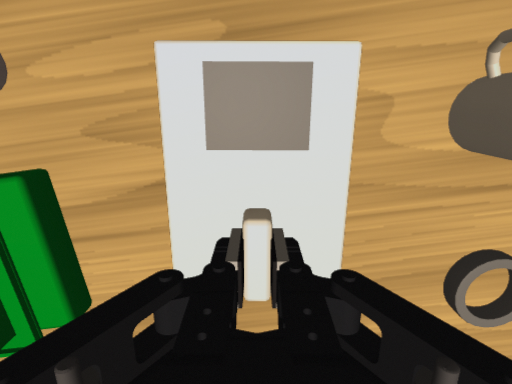

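```bash
python3 -m jog '0 0 0 0 0 4 5;0 0 0 0 0 8 5;0 0 0 0 0 11 5;0 0 0 0 0 11 5;0 0 0 0 0 11 5'; python3 -m jog '0 0 0 0 0 3 5;0 0 0 0 0 5 5;0 0 0 0 0 5 5;0 0 0 0 0 5 5'
```

```text
t: 12.32
eef_pos: [553.9, -246.8, 164.4]
ee_rot: [[0.992, -0.13, 0.0], [-0.13, -0.992, -0.0], [0.0, 0.0, -1.0]]
contact_force: [0.2, 0.5, -0.5]
width: 0.146
finger_force: 59.8
t: 12.82
eef_pos: [553.7, -246.8, 159.3]
ee_rot: [[0.992, -0.13, -0.0], [-0.13, -0.992, 0.0], [-0.0, 0.0, -1.0]]
contact_force: [-0.1, 1.1, -0.9]
width: 0.143
finger_force: 59.9
```

```bash
python3 -m jog '0 0 0 0 0 2 5;0 0 0 0 0 3 5;0 0 0 0 0 3 5;0 0 0 0 0 3 5'
```

```text
t: 13.32
eef_pos: [553.8, -246.8, 156.5]
ee_rot: [[0.992, -0.13, 0.0], [-0.13, -0.992, -0.0], [0.0, 0.0, -1.0]]
contact_force: [-1.8, 0.6, 1.7]
width: 0.15
finger_force: 60.2
```

```bash
python3 -m jog '0 0 0 0 0 0 40;0 0 0 0 0 0 40;0 0 0 0 0 0 40;0 0 0 0 0 -15 40;0 0 0 -3 0 -32 40;0 0 0 -5 0 -32 0;0 0 0 -5 0 -32 0;0 0 0 -5 0 -32 0;0 0 0 -5 0 -32 0;0 0 0 -5 0 -32 0'
python3 - <<'E'
from h import *
s=read_state();print(s["eef_pos"],s["contact_force"])
p,W=cloud("wrist");cv2.imwrite("pics/w7.png",p)
W[215:]=np.nan;q=W.reshape(-1,3)
q=q[(abs(q[:,0]-590)<80)&(abs(q[:,1]+249)<70)&(q[:,2]>130)&(q[:,2]<160)]
A=np.c_[q[:,0]-589,q[:,1]+249,np.ones(len(q))];print(np.linalg.lstsq(A,q[:,2],rcond=None)[0])
print(rect(trim(q)),q.max(0))
E
```

```text
t: 14.58
eef_pos: [548.7, -246.1, 188.0]
ee_rot: [[0.992, -0.13, -0.0], [-0.13, -0.992, 0.0], [-0.0, -0.0, -1.0]]
contact_force: [0.1, -0.3, 0.1]
width: -0.004
finger_force: 0.0
[ 548.74191123 -246.05764816  188.01050813] [ 0.1184068  -0.31026148  0.06721433]
[ 7.87373245e-02 -1.16148373e-02  1.45237947e+02]
(array([ 603.1, -251.4]), array([ 94. , 101.2]), -0.1309) [ 659.04469467 -199.01490999  159.9986582 ]
```

View pics/w7.png

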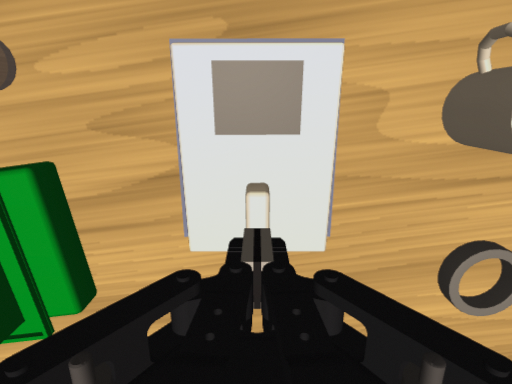

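The lid is tilted: the bar end is about 8 mm lower, so it looks already past its ridge. I'll press the plain end next.

```bash
python3 -m jog '0 0 0 50 0 0 0;0 0 0 87 0 0 0;0 0 0 87 0 10 0;0 0 0 87 0 26 0;0 0 0 87 0 26 0;0 0 0 87 0 26 0'; python3 -m jog '0 0 0 0 0 3 0;0 0 0 0 0 6 0;0 0 0 0 0 9 0;0 0 0 0 0 12 0;0 0 0 0 0 12 0;0 0 0 0 0 12 0'
```

```text
t: 15.38
eef_pos: [634.4, -257.6, 162.3]
ee_rot: [[0.991, -0.13, -0.001], [-0.13, -0.991, -0.0], [-0.001, 0.0, -1.0]]
contact_force: [-0.2, -0.1, -0.6]
width: -0.0
finger_force: 0.0
t: 16.12
eef_pos: [634.7, -257.5, 150.6]
ee_rot: [[0.992, -0.13, -0.001], [-0.13, -0.992, -0.0], [-0.001, 0.0, -1.0]]
contact_force: [-2.4, 1.4, 5.4]
width: -0.0
finger_force: 2.7
```

```bash
python3 -m jog '0 0 0 0 0 2 0;0 0 0 0 0 4 0;0 0 0 0 0 6 0;0 0 0 0 0 6 0;0 0 0 0 0 6 0'; python3 -m jog '0 0 0 0 0 1 0;0 0 0 0 0 2 0;0 0 0 0 0 3 0;0 0 0 0 0 3 0'
```

```text
t: 16.75
eef_pos: [634.8, -257.6, 145.5]
ee_rot: [[0.991, -0.13, -0.0], [-0.13, -0.991, -0.0], [-0.0, 0.0, -1.0]]
contact_force: [-4.8, 0.2, 10.4]
width: -0.001
finger_force: 5.4
t: 17.25
eef_pos: [635.6, -257.6, 142.1]
ee_rot: [[0.992, -0.13, 0.001], [-0.13, -0.992, -0.001], [0.001, 0.0, -1.0]]
contact_force: [-2.5, 0.4, 5.8]
width: 0.001
finger_force: 3.1
```

The force dropped from 10.4 to 5.8 N with the tip at 134, which fits a snap. I'll rise and check the level.

```bash
python3 -m jog '0 0 0 0 0 -20 0;0 0 0 -20 0 -46 0;0 0 0 -87 0 -46 0;0 0 0 -87 0 -46 0;0 0 0 -87 0 -46 0;0 0 0 -87 0 -46 0'
cat > chk.py <<'E'
from h import *
s=read_state();print(s["eef_pos"],s["contact_force"])
p,W=cloud("wrist");W[215:]=np.nan;q=W.reshape(-1,3)
q=q[(abs(q[:,0]-590)<80)&(abs(q[:,1]+249)<70)&(q[:,2]>125)&(q[:,2]<156)]
A=np.c_[q[:,0]-589,q[:,1]+249,np.ones(len(q))];c=np.linalg.lstsq(A,q[:,2],rcond=None)[0]
r=abs(A@c-q[:,2]);m=r<3;c=np.linalg.lstsq(A[m],q[m,2],rcond=None)[0];print(np.round(c,4))
t=trim(q[m]);print(rect(t));b=t[:,:2]-[589.1,-249.3]
ux=np.array([np.cos(.13),-np.sin(.13)]);uy=np.array([np.sin(.13),np.cos(.13)])
print("far edge along x (65)",np.percentile(b@ux,99.8),"y edges",np.percentile(b@uy,[.2,99.8]))
E
python3 chk.py
```

```text
t: 18.0
eef_pos: [550.7, -246.2, 188.1]
ee_rot: [[0.992, -0.129, 0.002], [-0.129, -0.992, -0.0], [0.002, 0.0, -1.0]]
contact_force: [0.7, 1.2, -1.1]
width: 0.002
finger_force: 0.0
[ 550.71759378 -246.19660057  188.08439973] [ 0.74736078  1.24987391 -1.11956503]
[ 3.700000e-03 -2.000000e-03  1.402718e+02]
(array([ 603.5, -251.4]), array([93.8, 99.7]), -0.1297)
far edge along x (65) 64.28895446884344 y edges [-46.6420304   46.06221646]
```

The lid is level, within 0.004 rad. Its top is at 140.3 mm against an expected 140.5 mm or so, and it is centred. I'm backing off and handing in.

```bash
python3 -m jog '0 0 0 0 0 -40 0;0 0 0 0 0 -60 0;0 0 0 0 0 -60 0;0 0 0 0 0 -60 0;0 0 0 0 0 -60 0;0 0 0 0 0 -60 0'; python3 chk.py; python3 -c "
from station import *;print(hand_in())"
```

```text
t: 18.8
eef_pos: [548.5, -246.0, 246.4]
ee_rot: [[0.992, -0.13, -0.001], [-0.13, -0.992, 0.001], [-0.001, -0.0, -1.0]]
contact_force: [0.2, -0.1, 0.1]
width: -0.0
finger_force: 0.0
[ 548.51489356 -245.99282303  246.39962799] [ 0.19003297 -0.05834808  0.09774967]
[ 3.100000e-03 -1.700000e-03  1.402825e+02]
(array([ 591.4, -250. ]), array([ 93.8, 124.3]), -0.13)
far edge along x (65) 64.39552911711492 y edges [-46.79903525  46.1992439 ]
the job is handed in; nothing more can be done
None
```

The job is handed in at about 19 s, but the hand-in returned no verdict: the lid is on the tub with both ends down, level within 0.004 rad and centred to about 1 mm by the wrist camera, and the largest push I read was about 10 N; the bar end went down as I laid the lid on, so I only pressed the plain end.

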